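# Try the cast thumb screws in the gauge nuts

## Task

The three cast thumb screws have been started in the gauge nuts. Turn each one clockwise to try it: leave those that turn freely screwed fully home in their nuts. Any that binds part-way must not be forced: unscrew it again, lift it out and drop it into the orange mixing cup, leaving the cup standing and the other things on the table undisturbed.

Things in the scene. Friction and masses are not known exactly. Their poses are not given: they have to be found in the camera images.
- gauge: Gauge bar, fixed: three round brass nuts 44 mm across, 30 mm high, 80 mm apart on a bar 250 mm long. Origin under the middle nut; y along the row (nuts at y -0.08, 0, +0.08), z up. A good screw turns with hardly any torque; a bad one strikes hard one third to two thirds of the way: stop by about 0.3 N m. Lugs hold a screw down: it lifts out only when turned back to its start.
- screw_a_wing (a point): Thumb screw of grey cast resin, started in a nut. Wing 32 long, 10 thick, 26 high (mm), on a flange 36 across, 4 thick, above a 12 mm shank; 56 long, about 30 g. Point: wing's centre on the screw axis, 13 below its top, 13 above the flange, 43 above the foot. x along the wing, y through its thickness, z up. Which screw stands in which nut varies; nothing outside shows whether it is good.
- screw_b_wing (a point): Second thumb screw, outwardly identical to screw_a: same size, point and axes; it too may be good or bad. Every screw starts with its wing across the row (along the gauge's x, within 4 degrees). Fully home is a stop 90 degrees clockwise (seen from above), wing along the row; on the way it sinks 4 mm by its own weight until the flange rests on the nut.
- screw_c_wing (a point): Third thumb screw, outwardly identical to screw_a and screw_b: same size, point, axes and travel; it too may be good or bad.
- cup_mid (a point): Orange silicone mixing cup for rejects, open at the top, standing loose and empty: 84 mm across the rim, 60 mm high, about 50 mm clear inside at the bottom and 65 mm or more at the rim. Point: on its axis, 30 mm above the table.
- rose_vial: Bystander: small capped vial, 27 mm across, 45 mm high; origin under its base. Leave alone.
- magenta_vial: Bystander: small capped vial, 27 mm across, 45 mm high; origin under its base. Leave alone.
- jar: Bystander: capped jar of confetti, 39 mm across, 82 mm high; origin under its base. Leave alone.
There are look-alikes about, which are no part of the job. What is shaped like the part that bears screw_a_wing but green or yellow is not meant.

How it is judged (in metres and radians):
On the way:
1. the screw that binds has been turned in its nut to where it binds (angle between the x axis of screw_c_wing and the x axis of gauge, either way round above 0.5 rad and z of screw_c_wing in the frame of gauge between 0.045 and 0.056 m and angle between screw_c_wing's own z axis and vertical below 0.2 rad and x of screw_c_wing in the frame of gauge between -0.006 and 0.006 m and y of screw_c_wing in the frame of gauge between -0.087 and 0.087 m), for 0.1 s.
At the end, for the whole second after the job is handed in: Each screw that turns freely stands upright in its nut, turned at least 75 degrees from the start position and sunk home (within about 2 mm); the screw that binds, once tried, lies in the mixing cup (wing centre within 36 mm of the cup's axis, below 75 mm), and the cup stands upright (angle between the x axis of each of screw_a_wing, screw_b_wing and the x axis of gauge, either way round above 1.3 rad and z of screw_a_wing in the frame of gauge between 0.045 and 0.0492 m and angle between each of screw_a_wing, screw_b_wing, cup_mid's own z axis and vertical below 0.15 rad and x of screw_a_wing in the frame of gauge between -0.006 and 0.006 m and y of screw_a_wing in the frame of gauge between -0.087 and 0.087 m and z of screw_b_wing in the frame of gauge between 0.045 and 0.0492 m and x of screw_b_wing in the frame of gauge between -0.006 and 0.006 m and y of screw_b_wing in the frame of gauge between -0.087 and 0.087 m and horizontal distance between screw_c_wing and cup_mid below 0.036 m and height (world z) of screw_c_wing below 0.075 m); the robot touches nothing.
It fails at once if the binding screw is forced in its nut (over 120 N of contact, as from twisting it with more than about 0.6 N m) (contact force between screw_c and gauge above 120 N).
It fails at once if rose vial disturbed (moved more than 15 mm) (distance of rose_vial from where it was at the start of the episode above 0.015 m).
It fails at once if magenta vial disturbed (moved more than 15 mm) (distance of magenta_vial from where it was at the start of the episode above 0.015 m).
It fails at once if jar disturbed (moved more than 15 mm) (distance of jar from where it was at the start of the episode above 0.015 m).
It also fails if it takes over 72 s, if anything falls off the work surface, if the arm or the gripper's body presses on something with over 40 N, if the wrist force passes 120 N, or if a joint passes its speed limit or range.

## Robot

A 6-joint arm with a two-finger parallel gripper is mounted at the origin on a cart in front of the work surface, level with it; the furniture and walls round the work are solid. World frame = base frame: x ahead of the robot, y to its left, z up, the work surface at z = 0. Lengths are in mm, angles in rad, forces in N, time in s.
With the tool pointing down it reaches from about 250 to 850 mm from the base axis. Payload 12.5 kg.
Tool frame: the origin (TCP) lies at the very end of the fingers, on their centre line; the grasp point (between the pads) lies 19 mm behind it; z points along the fingers, y is the line along which they close (so a half turn about z gives the same grasp; the last joint's range is limited). The gripper opens to 93 mm and grips with 3 to 60 N. Pads are 15 mm wide; open, the fingers measure 128 mm over their backs; the gripper's body (75 mm by 188 mm) begins 65 mm behind the grasp point.
Start: joints at [-1.218, 0.351, 1.652, -0, 1.139, -0.085], TCP at [233.188, -498.104, 218.633] pointing down, gripper open.
Joint ranges: [-2.75, 2.75], [-0.79, 2.1], [0.01, 2.65], [-1.57, 4.71], [0.07, 3.14], [-2.87, 2.87]. Speed limits (rad/s): [2.22, 2.22, 2.79, 3.14, 3.14, 3.14].

## Interface

Orientations are given as a unit quaternion [w, x, y, z].
In Python, from station import arm gives the robot as it stands.
- The arm moves only by the shell command python3 -m jog 'ROWS'. ROWS is text: rows parted by semicolons, each of 5 numbers parted by spaces: the opening in per cent of the stroke, from 0 (shut) to 100 (fully open), then the shift along the tool's x, y, z in m, then the turn about the tool's z in rad. In form: grip dx dy dz turn; .... A call has 1 to 12 rows; each row is the pose to reach, as a shift and turn from the pose commanded when the call began, along the tool's axes at that moment; what a row does not reach only later rows make up. A row lasts 1/10 s, in which the tool goes at most 50 mm and 8.59 degrees, less where a joint would pass 70% of its speed; a pose out of reach is approached as far as the arm can. A call with a gripper value outside its range is refused whole. The fingers move at their own pace and stop on an object; the grip force is fixed at half the most. Time passes only in rows, so rows that repeat a pose let the fingers close. It gives the time, the measured TCP pose, the force, the opening and the grip force at its end, in the units of the state.
- arm.read_state(): the state, without advancing time (a new reading comes with each control period).
- arm.grab_frame(name): name is "scene" or "top" or "wrist"; returns a dict with "frame" (420x560x3 uint8, blue, green, red), "K" (3x3 intrinsics, pixels), "dist_coeffs" ([k1, k2, p1, p2, k3] as OpenCV has them; the pictures are not rectified), "xyz" and "rotation" of the camera in the world. Camera axes: x right, y up, looking along -z (the intrinsics and any distortion apply to the point x, -y, -z); pixel columns grow to the right and rows downward; lengths in mm; the calibration is good to about 2 mm. A picture is of the moment at which its call begins. There is no depth.
- arm.close_job(): hands the job in; it is judged then, once.
Trained networks look in a picture, given as the dict that the camera call returned (one of the last four; its "shot" number tells which), for a name from the list of things; names that differ only in an ending like _2 or _b are one class to them, and where a whole thing is asked for, a point or a joint stands for the part that bears it (a point fixed in the world has none). Each returns a list of dicts, best first, with "p" (0 to 1); they miss things now and then, are a little off and sometimes report something else, mostly with a low value. They report only what shows in the picture. A call takes as long as a camera call. They do not tell look-alikes from the thing itself.
- arm.outline_of(target, picture): "region" (420x560 bool, what is visible of it) and "box" ([left, top, width, height] in pixels, round what is visible of it).
The state is a dict: "time_s": time; "q": joint angles; "dq": joint speeds; "tau": joint torques, N m; "position": TCP position; "tcp_rot": TCP orientation; "wrist_force": force on the tool from outside, world axes, zero at the start; "wrist_torque": the same for the moment, N m; "opening": opening from 0.0 (shut) to 1.0 (fully open); "finger_force": force on a finger pad.
Only numpy, scipy, OpenCV 4.12 (cv2) and the standard library are available. Lean on these libraries where they do the work, as an engineer would, in place of code of your own. Each camera call takes 0.05 s, during which the arm holds its last target. There are 200 camera calls.

## Working session

There is one attempt and no reset: what is moved stays moved. The work goes in short steps, Python scripts to look and compute and a shell command to move; the robot and the scene stay as the last step left them, time stands still between calls to the robot, and variables do not carry over. Pictures are saved under pics/ and viewed, at most 10 in all, crops included, and the job is handed in when it is done.

```bash
mkdir -p pics; cat > h.py <<'E'
import numpy as np, cv2
from station import arm
def grab(n,save=None):
    f=arm.grab_frame(n)
    if save: cv2.imwrite('pics/'+save,f['frame'])
    return f
def ray(f,uv):
    p=cv2.undistortPoints(np.array([[uv]],float),np.array(f['K'],float),np.array(f['dist_coeffs'],float))[0,0]
    d=np.array(f['rotation'])@np.array([p[0],-p[1],-1.]); return np.array(f['xyz'],float),d
def at(f,uv,z):
    o,d=ray(f,uv); return o+d*(z-o[2])/d[2]
def proj(f,P):
    R=np.array(f['rotation']); c=(np.atleast_2d(P)-np.array(f['xyz']))@R
    c=c*[1,-1,-1]
    return cv2.projectPoints(c.astype(float),np.zeros(3),np.zeros(3),np.array(f['K'],float),np.array(f['dist_coeffs'],float))[0][:,0]
E
python3 - <<'E'
from h import *
ims=[]
for n in ['top','scene']:
    f=grab(n,n+'0.png'); print(n,f['xyz'],np.round(f['rotation'],3).tolist(),np.round(f['K'],0).tolist())
    for t in ['gauge','screw_a_wing','cup_mid','rose_vial','magenta_vial','jar']:
        for o in arm.outline_of(t,f):
            m=cv2.moments(o['region'].astype(np.uint8),True); c=(m['m10']/max(m['m00'],1),m['m01']/max(m['m00'],1))
            print(t,round(o['p'],2),o['box'],np.round(c,1),np.round(at(f,c,30),0))
print(arm.read_state())
E
```

```text
top [ 394.59949114 -166.05833874 1333.33219412] [-0.699, -0.031, 0.027, 0.714] [[504.0, 0.0, 282.0], [0.0, 504.0, 214.0], [0.0, 0.0, 1.0]]Traceback (most recent call last):
  File "<stdin>", line 8, in <module>
  File "h.py", line 11, in at
    o,d=ray(f,uv); return o+d*(z-o[2])/d[2]
        ~~~^^^^^^
  File "h.py", line 9, in ray
    d=np.array(f['rotation'])@np.array([p[0],-p[1],-1.]); return np.array(f['xyz'],float),d
      ~~~~~~~~~~~~~~~~~~~~~~~^~~~~~~~~~~~~~~~~~~~~~~~~~~
ValueError: matmul: Input operand 1 has a mismatch in its core dimension 0, with gufunc signature (n?,k),(k,m?)->(n?,m?) (size 3 is different from 4)
```

```bash
ls; python3 -m jog 2>&1 | tail -3
```

```text
h.py
pics
invalid input
```

View pics/top0.png

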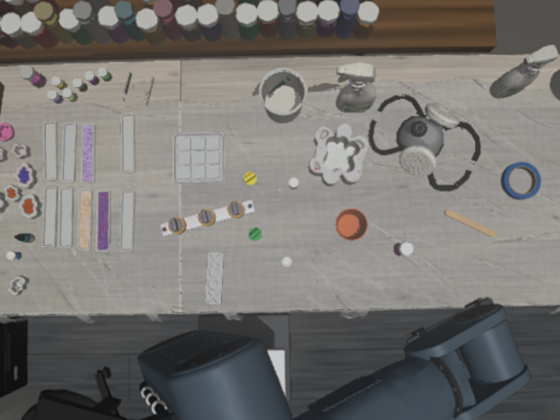

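The top view shows the gauge bar around pixel (207,217), running from (165,230) to (252,206), the orange cup at (351,223), and yellow and green decoys at (250,178) and (255,234). The camera rotation is a quaternion, so I'll fix the helper.

```bash
python3 - <<'E'
s=open('h.py').read()
s=s.replace("from station","from scipy.spatial.transform import Rotation\nfrom station",1)
s=s.replace("    return f\ndef","    f['rotation']=f['rotation']; return f\ndef Rm(f):\n    q=np.array(f['rotation']); return Rotation.from_quat(np.r_[q[1:],q[0]]).as_matrix()\ndef",1)
s=s.replace("d=np.array(f['rotation'])@","d=Rm(f)@").replace("R=np.array(f['rotation'])","R=Rm(f)")
open('h.py','w').write(s)
E
cat > look.py <<'E'
from h import *
for n in ['top','scene']:
    f=grab(n,n+'1.png')
    for t in ['gauge','screw_a_wing','cup_mid','rose_vial','magenta_vial','jar']:
        for o in arm.outline_of(t,f):
            if o['p']<.3: continue
            m=cv2.moments(o['region'].astype(np.uint8),True); c=(m['m10']/max(m['m00'],1),m['m01']/max(m['m00'],1))
            print(n,t,round(o['p'],2),o['box'],np.round(c,1),np.round(at(f,c,{'gauge':20,'screw_a_wing':55}.get(t,30)),0))
            if t=='gauge': print(cv2.minAreaRect(np.argwhere(o['region'])[:,::-1].astype(np.float32)))
print({k:np.round(v,3).tolist() for k,v in arm.read_state().items()})
E
python3 look.py
```

```text
top gauge 0.61 [160.5, 202.6, 90.6, 34.8] [205.5 218.4] [495.  40.  20.]
((206.86532592773438, 218.31520080566406), (14.452768325805664, 94.10358428955078), 74.47589111328125)
top screw_a_wing 0.64 [232.1, 200.5, 9.3, 10.7] [235.4 208. ] [517. -42.  55.]
top screw_a_wing 0.6 [248.8, 227.5, 9.9, 13.8] [255.1 233.7] [451. -92.  55.]
top screw_a_wing 0.53 [245.7, 170.7, 8.9, 14.8] [249.8 177.5] [595. -80.  55.]
top cup_mid 0.82 [336.5, 208.8, 30.0, 32.3] [351.5 223.8] [ 472. -341.   30.]
top magenta_vial 0.39 [199.5, 211.3, 12.4, 13.3] [205.7 215.9] [501.  38.  30.]
top jar 0.79 [392.9, 241.7, 20.3, 15.1] [403.2 248.3] [ 406. -472.   30.]
scene gauge 0.95 [216.2, 247.8, 48.0, 89.4] [239.6 296.7] [484.  69.  20.]
((239.19540405273438, 291.89312744140625), (22.679508209228516, 97.2735595703125), 19.334808349609375)
scene screw_a_wing 0.78 [246.5, 245.2, 14.1, 12.5] [250.8 250.3] [512. -30.  55.]
scene screw_a_wing 0.75 [223.1, 221.6, 11.3, 22.8] [229.3 233.3] [583. -57.  55.]
scene screw_a_wing 0.67 [284.7, 239.5, 11.4, 22.2] [287.1 249.5] [443. -69.  55.]
scene cup_mid 0.76 [310.6, 174.1, 29.3, 33.2] [322.7 188.7] [ 473. -344.   30.]
scene rose_vial 0.77 [325.5, 230.6, 13.9, 24.2] [330.3 240.7] [ 379. -165.   30.]
scene magenta_vial 0.71 [254.6, 203.8, 9.0, 19.3] [258.3 210.2] [ 580. -187.   30.]
scene jar 0.59 [356.1, 153.1, 17.4, 28.8] [363.3 167.5] [ 412. -488.   30.]
{'time_s': 0.8, 'q': [-1.218, 0.351, 1.652, 0.0, 1.139, -0.085], 'dq': [0.0, 0.002, -0.001, 0.002, -0.001, -0.001], 'tau': [-0.001, -49.722, -28.548, 0.07, 0.022, -0.0], 'position': [233.193, -498.096, 218.635], 'tcp_rot': [-0.0, 0.976, 0.217, 0.0], 'wrist_force': [0.606, 1.067, -0.119], 'wrist_torque': [-0.023, 0.031, -0.041], 'finger_force': 0.0, 'opening': 1.002}
```

View pics/scene1.png

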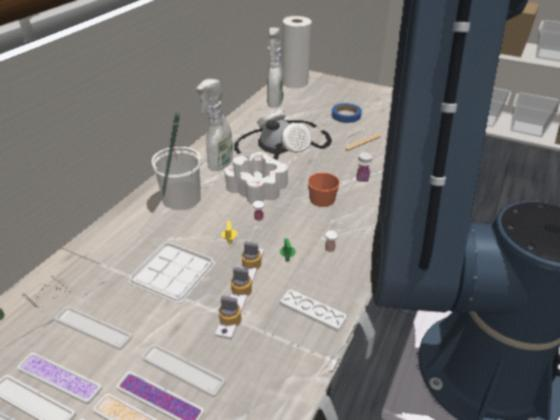

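```bash
R="";python3 -m jog '45 0.47 -0.374 -0.03 -1.6;45 0.47 -0.374 -0.03 -1.6;45 0.47 -0.374 -0.03 -1.6;45 0.47 -0.374 -0.03 -1.6;45 0.47 -0.374 -0.03 -1.6;45 0.47 -0.374 -0.03 -1.6;45 0.47 -0.374 -0.03 -1.6;45 0.47 -0.374 -0.03 -1.6;45 0.47 -0.374 -0.03 -1.6;45 0.47 -0.374 -0.03 -1.6;45 0.47 -0.374 -0.03 -1.6;45 0.47 -0.374 -0.03 -1.6'
```

```text
time_s: 2.0
position: [500.3, 40.8, 248.9]
tcp_rot: [0.0, 0.523, 0.853, 0.0]
wrist_force: [0.0, -0.9, 0.4]
opening: 0.449
finger_force: 0.0
```

```bash
python3 - <<'E'
from h import *
s=arm.read_state();print({k:np.round(s[k],3).tolist() for k in ['position','tcp_rot','q','time_s']})
q=s['tcp_rot'];R=Rotation.from_quat(np.r_[q[1:],q[0]]);print(np.round(R.as_matrix(),3))
E
```

```text
{'position': [500.265, 40.771, 248.895], 'tcp_rot': [0.0, 0.523, 0.853, 0.0], 'q': [-0.011, 0.231, 1.736, -0.0, 1.174, -0.482], 'time_s': 2.0}
[[-0.454  0.891  0.001]
 [ 0.891  0.454 -0.   ]
 [-0.     0.    -1.   ]]
```

```bash
python3 -m jog '45 0 0 0 -1.3;45 0 0 0 -1.3;45 0 0 0 -1.3;45 0 0 0 -1.3;45 0 0 0 -1.3;45 0 0 0 -1.3;45 0 0 0 -1.3;45 0 0 0 -1.3;45 0 0 0 -1.3;45 0 0 0 -1.3'
```

```text
time_s: 3.0
position: [499.7, 38.6, 248.6]
tcp_rot: [0.0, -0.099, 0.995, -0.0]
wrist_force: [-0.3, -0.0, 0.1]
opening: 0.451
finger_force: 0.0
```

```bash
cat > wl.py <<'E'
import sys
from h import *
f=grab('wrist',sys.argv[1])
print(np.round(f['xyz'],1))
for o in arm.outline_of('screw_a_wing',f):
    if o['p']<.3: continue
    r=o['region'].astype(np.uint8); m=cv2.moments(r,True); c=(m['m10']/m['m00'],m['m01']/m['m00'])
    pts=np.array([at(f,p[::-1],53)[:2] for p in np.argwhere(r)[::5]]); 
    rect=cv2.minAreaRect(pts.astype(np.float32))
    print(round(o['p'],2),o['box'],np.round(c,1),np.round(at(f,c,50),1),np.round(rect,1) if 0 else rect)
for o in arm.outline_of('gauge',f)[:1]: print('g',o['p'],o['box'])
E
python3 wl.py w2.png
```

```text
[435.6  25.7 414.1]
0.97 [198.7, 178.4, 30.1, 30.8] [217.1 194.1] [515.2 -38.5  50. ] ((513.7335815429688, -38.01679992675781), (32.24376678466797, 31.924394607543945), 42.08965301513672)
0.9 [171.1, 119.8, 32.5, 32.3] [187.5 134.8] [451.8 -83.7  50. ] ((453.00506591796875, -81.42814636230469), (31.670408248901367, 35.087039947509766), 59.96672058105469)
0.81 [168.8, 231.0, 29.2, 19.8] [182.  242.2] [586.  -73.7  50. ] ((583.8576049804688, -72.83502197265625), (25.465662002563477, 34.76546096801758), 11.519195556640625)
g 0.62 [189.3, 166.6, 184.9, 43.3]
```

View pics/w2.png

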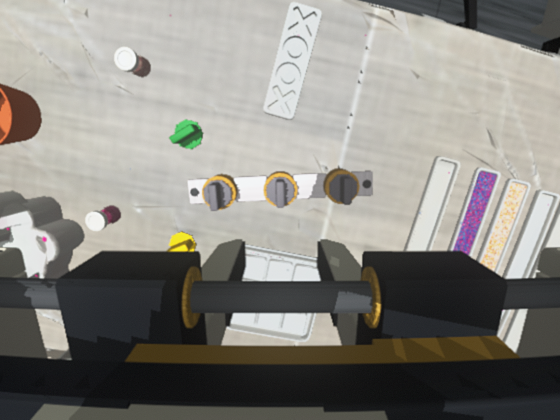

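The wrist view shows the three nuts at about (220,191), (281,188) and (341,186), and bar-end holes at (194,191) and (368,184). The wings run nearly vertical in the image. I'll enlarge this crop to localise them.

```bash
python3 -c "
import cv2;a=cv2.imread('pics/w2.png')[160:220,180:380];cv2.imwrite('pics/w2c.png',cv2.resize(a,None,fx=4,fy=4,interpolation=cv2.INTER_CUBIC))"
```

```text
(no output)
```

View pics/w2c.png

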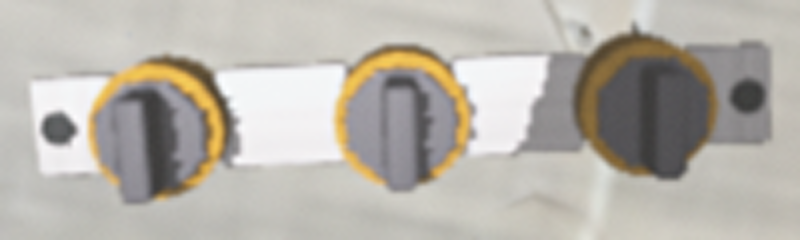

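```bash
python3 - <<'E'
from h import *
f=grab('wrist')
P=[at(f,p,30) for p in [(219.75,208.75),(280.5,206.75),(341.75,203.75)]]
for p in P: print(np.round(p,1))
d=P[2]-P[0]; L=np.hypot(*d[:2]); print(L, np.degrees(np.arctan2(d[1],d[0])))
u=d/L; n=np.array([u[1],-u[0],0]) # toward +x
c=sum(P)/3-22*n; print('centre',c,'n yaw',np.degrees(np.arctan2(n[1],n[0])))
# holes
for p in [(180+58/4,160+128/4),(180+747/4,160+96/4)]: print('hole',np.round(at(f,p,8),1))
im=cv2.resize(f['frame'][150:230,180:380],None,fx=4,fy=4,interpolation=cv2.INTER_CUBIC)
def dr(Q,col):
    q=(proj(f,Q)-[180,150])*4; cv2.polylines(im,[q.astype(np.int32)],True,col,1)
t=np.linspace(0,2*np.pi,40)
for k in (-1,0,1):
    o=c+80*k*u; o[2]=0
    dr(o+np.c_[22*np.cos(t),22*np.sin(t),0*t+30],(0,0,255))
    dr(np.array([o+a*n*16+b*u*5+[0,0,64] for a,b in [(1,1),(1,-1),(-1,-1),(-1,1)]]),(0,255,0))
cv2.imwrite('pics/ov.png',im)
E
```

```text
[537.8 -35.9  30. ]
[519.9  41.7  30. ]
[500.6 119.2  30. ]
159.4950157176303 103.52036181502686
centre [498.04478423  36.53187683  30.        ] n yaw 13.520361815026861
hole [527.1 -77.    8. ]
hole [471.  151.6   8. ]
```

View pics/ov.png

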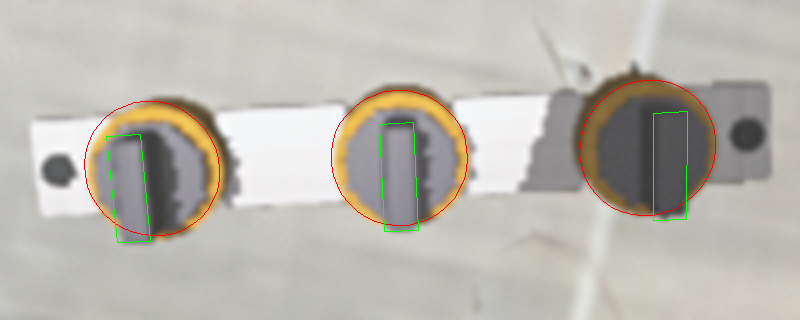

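The overlay fits: row centre is about (498.3, 37), with the wing direction at 13.6°. I'll approach the middle screw, then close on it.

```bash
cat > chk.py <<'E'
import sys
from h import *
s=arm.read_state();lim=float(sys.argv[1]) if len(sys.argv)>1 else 9
q=s['tcp_rot'];yaw=np.degrees(2*np.arctan2(q[2],q[1]))%360
print('t',round(s['time_s'],2),'pos',np.round(s['position'],1),'yaw',round(yaw,2),'F',np.round(s['wrist_force'],1),'T',np.round(s['wrist_torque'],3),'op',round(s['opening'],3),'ff',round(s['finger_force'],1))
sys.exit(abs(s['wrist_torque'][2])>lim)
E
python3 -m jog '45 0.0017 -0.0013 0.05 -0.039;45 0.0017 -0.0013 0.10 -0.039;45 0.0017 -0.0013 0.15 -0.039;45 0.0017 -0.0013 0.18 -0.039;45 0.0017 -0.0013 0.2 -0.039;45 0.0017 -0.0013 0.207 -0.039;45 0.0017 -0.0013 0.207 -0.039'>/dev/null; python3 chk.py; python3 wl.py w3.png
python3 -m jog '25 0 0 0 0;15 0 0 0 0;0 0 0 0 0;0 0 0 0 0;0 0 0 0 0;0 0 0 0 0' >/dev/null; python3 chk.py
```

```text
t 3.9 pos [498.1  37.   41.2] yaw 193.43 F [ 0.3  0.1 -0.1] T [ 0.093 -0.187 -0.039] op 0.449 ff 0.0
[434.7  21.7 206.8]
0.87 [30.1, 89.1, 94.2, 68.9] [ 82.  126.1] [451.  -79.9  50. ] ((454.1815490722656, -79.42268371582031), (31.186786651611328, 46.009220123291016), 41.9276237487793)
0.7 [52.0, 336.3, 18.8, 22.6] [ 62.2 351.6] [592.6 -83.6  50. ] ((588.6575927734375, -80.36692810058594), (10.497537612915039, 21.369447708129883), 65.35559844970703)
0.69 [113.3, 221.2, 64.4, 32.4] [148.2 238.9] [503.4 -37.4  50. ] ((501.62750244140625, -37.531700134277344), (15.350506782531738, 34.048057556152344), 13.577418327331543)
g 0.88 [99.3, 197.8, 362.4, 79.4]
t 4.65 pos [498.3  37.   41.6] yaw 193.48 F [0.4 0.1 1.4] T [ 0.084 -0.064 -0.024] op 0.106 ff 30.0False
False
```

Gripped, with an opening of 9.9 mm. Now turning clockwise in small steps, guarded by the torque reading.

```bash
J="python3 -m jog"; 
python3 -m jog '0 0 0 0.0002 0.08;0 0 0 0.0004 0.16;0 0 0 0.0006 0.24;0 0 0 0.0008 0.32;0 0 0 0.001 0.4;0 0 0 0.001 0.4'>/dev/null; python3 chk.py 0.18 && python3 -m jog '0 0 0 0.0001 0.05;0 0 0 0.0001 0.05'>/dev/null && python3 chk.py 0.18 && python3 -m jog '0 0 0 0.0001 0.05;0 0 0 0.0001 0.05'>/dev/null && python3 chk.py 0.18 && python3 -m jog '0 0 0 0.0001 0.05;0 0 0 0.0001 0.05'>/dev/null && python3 chk.py 0.18 && python3 -m jog '0 0 0 0.0001 0.05;0 0 0 0.0001 0.05'>/dev/null && python3 chk.py 0.18
```

```text
t 5.25 pos [498.5  37.   40.7] yaw 170.49 F [ 1.2 -1.2  2.5] T [ 0.03  -0.19  -0.052] op 0.107 ff 30.0False
```

```bash
sed -i 's/sys.exit(abs/sys.exit(int(abs/; s/>lim)$/>lim))/' chk.py
python3 -m jog '0 0 0 0.0001 0.05;0 0 0 0.0001 0.05'>/dev/null && python3 chk.py 0.18 && python3 -m jog '0 0 0 0.0001 0.05;0 0 0 0.0001 0.05'>/dev/null && python3 chk.py 0.18 && python3 -m jog '0 0 0 0.0001 0.05;0 0 0 0.0001 0.05'>/dev/null && python3 chk.py 0.18 && python3 -m jog '0 0 0 0.0001 0.05;0 0 0 0.0001 0.05'>/dev/null && python3 chk.py 0.18
```

```text
t 5.45 pos [498.4  37.   40.5] yaw 167.77 F [0.4 0.4 1.9] T [ 0.11  -0.204  0.01 ] op 0.105 ff 30.0
t 5.65 pos [498.3  37.   40.4] yaw 164.93 F [-0.4  1.3  1.3] T [ 0.023 -0.215 -0.058] op 0.108 ff 30.0
t 5.85 pos [498.2  37.   40.2] yaw 162.07 F [0.7 0.2 1. ] T [ 0.121 -0.221 -0.036] op 0.106 ff 30.0
t 6.05 pos [498.1  37.   40. ] yaw 159.22 F [0.3 1.2 0. ] T [ 0.054 -0.081 -0.033] op 0.105 ff 30.0
```

```bash
python3 -m jog '0 0 0 0.0001 0.05;0 0 0 0.0001 0.05'>/dev/null && python3 chk.py 0.18 && python3 -m jog '0 0 0 0.0001 0.05;0 0 0 0.0001 0.05'>/dev/null && python3 chk.py 0.18 && python3 -m jog '0 0 0 0.0001 0.05;0 0 0 0.0001 0.05'>/dev/null && python3 chk.py 0.18 && python3 -m jog '0 0 0 0.0001 0.05;0 0 0 0.0001 0.05'>/dev/null && python3 chk.py 0.18 && python3 -m jog '0 0 0 0.0001 0.05;0 0 0 0.0001 0.05'>/dev/null && python3 chk.py 0.18 && python3 -m jog '0 0 0 0.0001 0.05;0 0 0 0.0001 0.05'>/dev/null && python3 chk.py 0.18 && python3 -m jog '0 0 0 0.0001 0.05;0 0 0 0.0001 0.05'>/dev/null && python3 chk.py 0.18 && python3 -m jog '0 0 0 0.0001 0.05;0 0 0 0.0001 0.05'>/dev/null && python3 chk.py 0.18 && python3 -m jog '0 0 0 0.0001 0.05;0 0 0 0.0001 0.05'>/dev/null && python3 chk.py 0.18 && python3 -m jog '0 0 0 0.0001 0.05;0 0 0 0.0001 0.05'>/dev/null && python3 chk.py 0.18 && python3 -m jog '0 0 0 0.0001 0.05;0 0 0 0.0001 0.05'>/dev/null && python3 chk.py 0.18 && python3 -m jog '0 0 0 0.0001 0.05;0 0 0 0.0001 0.05'>/dev/null && python3 chk.py 0.18
```

```text
t 6.25 pos [498.1  37.   40. ] yaw 156.36 F [ 0.1 -0.1 -0.2] T [ 0.014 -0.092 -0.017] op 0.108 ff 30.0
t 6.45 pos [498.2  37.   39.9] yaw 153.5 F [-0.1  0.2 -0.8] T [-0.004 -0.157  0.027] op 0.111 ff 30.0
t 6.65 pos [498.2  37.   39.8] yaw 150.63 F [-1.5  0.3  0.1] T [ 0.016 -0.119 -0.001] op 0.104 ff 30.0
t 6.85 pos [498.3  37.   39.8] yaw 147.77 F [-0.3 -0.  -0.7] T [-0.014 -0.212 -0.019] op 0.099 ff 30.0
t 7.05 pos [498.3  37.1  39.7] yaw 144.91 F [ 0.5 -0.3  0.3] T [ 0.152 -0.146  0.063] op 0.106 ff 30.0
t 7.25 pos [498.4  37.1  39.7] yaw 142.07 F [0.2 1.5 1.2] T [ 0.138 -0.115  0.263] op 0.104 ff 30.1
```

The middle screw binds at about 51° with 0.26 N m. I'll turn it back to its start and lift it gently.

```bash
python3 -m jog '0 0 0 0 0;0 0 0 -0.0002 -0.1;0 0 0 -0.0004 -0.2;0 0 0 -0.0007 -0.3;0 0 0 -0.001 -0.4;0 0 0 -0.0012 -0.5;0 0 0 -0.0014 -0.6;0 0 0 -0.0016 -0.7;0 0 0 -0.0018 -0.8;0 0 0 -0.002 -0.88;0 0 0 -0.002 -0.9;0 0 0 -0.002 -0.9'>/dev/null; python3 chk.py 0.18 && python3 -m jog '0 0 0 -0.001 0;0 0 0 -0.002 0;0 0 0 -0.003 0;0 0 0 -0.003 0' >/dev/null; python3 chk.py
```

```text
t 8.45 pos [498.3  37.   41.6] yaw 193.47 F [0.8 0.1 2.2] T [ 0.072 -0.185  0.021] op 0.104 ff 30.0
t 8.85 pos [498.3  37.   44.7] yaw 193.46 F [ 0.4  1.2 -0.6] T [ 0.098 -0.129 -0.039] op 0.106 ff 30.0
```

```bash
python3 -m jog '0 0 0 -0.005 0;0 0 0 -0.01 0;0 0 0 -0.018 0;0 0 0 -0.03 0;0 0 0 -0.06 0;0 0 0 -0.1 0;0 0 0 -0.1 0' >/dev/null; python3 chk.py; python3 look.py | grep -E 'cup|vial|jar'; python3 - <<'E'
from h import *
f=grab('top')
o=[o for o in arm.outline_of('cup_mid',f)][0]
r=o['region'].astype(np.uint8); (cx,cy),rad=cv2.minEnclosingCircle(np.argwhere(r)[:,::-1].astype(np.float32)); print(cx,cy,rad,at(f,(cx,cy),60))
f=grab('wrist'); q=arm.read_state()['tcp_rot']
im=cv2.resize(f['frame'],None,fx=1,fy=1); cv2.imwrite('pics/w4.png',im)
E
```

```text
t 9.55 pos [500.7  37.  149.8] yaw 193.48 F [0.1 0.2 0.4] T [ 0.093 -0.158 -0.005] op 0.108 ff 30.0
top cup_mid 0.89 [333.8, 210.9, 32.7, 29.7] [351.3 223.8] [ 473. -340.   30.]
top rose_vial 0.61 [284.0, 254.9, 10.6, 10.1] [286.5 260.2] [ 382. -170.   30.]
top jar 0.52 [395.0, 241.6, 17.9, 11.9] [402.8 248. ] [ 407. -471.   30.]
scene cup_mid 0.92 [312.6, 170.9, 27.5, 35.9] [322.8 188.5] [ 474. -345.   30.]
scene rose_vial 0.68 [329.1, 229.8, 10.3, 20.6] [330.6 240.7] [ 378. -165.   30.]
scene rose_vial 0.41 [356.9, 151.7, 16.7, 32.7] [363.6 166.6] [ 413. -493.   30.]
scene magenta_vial 0.48 [256.1, 205.6, 6.6, 15.3] [258.9 211.7] [ 576. -183.   30.]
scene jar 0.76 [357.8, 148.2, 13.8, 34.5] [363.4 167. ] [ 412. -491.   30.]
351.5799865722656 223.7933349609375 16.622358322143555 [ 470.62049722 -336.63476972   60.        ]
```

View pics/w4.png

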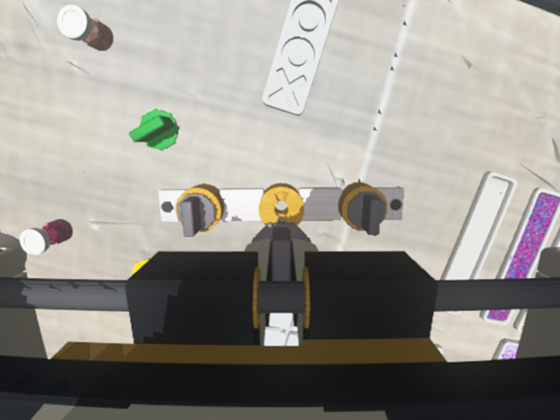

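The bad screw is out and held, and the middle nut at (281,203) is empty. Now to the cup.

```bash
python3 -m jog '0 0.0127 -0.0384 0 0;0 0.0257 -0.0784 0 0;0 0.0377 -0.1184 0 0;0 0.0507 -0.1584 0 0;0 0.0627 -0.1984 0 0;0 0.0757 -0.2384 0 0;0 0.0877 -0.2784 0 0;0 0.1007 -0.3184 0 0;0 0.107 -0.34 0 0;0 0.113 -0.358 0 0;0 0.113 -0.358 0 0;0 0.113 -0.358 0 0'>/dev/null; python3 chk.py; python3 - <<'E'
from h import *
f=grab('wrist','w5.png')
for o in arm.outline_of('cup_mid',f)[:1]:
    r=o['region'].astype(np.uint8); print(o['p'],o['box'])
    for z in (30,60): print(at(f,cv2.minEnclosingCircle(np.argwhere(r)[:,::-1].astype(np.float32))[0],z))
im=f['frame']; t=np.linspace(0,2*np.pi,40)
for x,y in [(472,-338)]:
    cv2.polylines(im,[proj(f,np.c_[x+42*np.cos(t),y+42*np.sin(t),0*t+60]).astype(np.int32)],True,(0,255,0),1)
cv2.imwrite('pics/w5.png',im)
E
```

```text
t 11.6 pos [ 471.8 -336.9  144.4] yaw 193.47 F [ 0.  -0.3 -1.6] T [ 0.101 -0.118  0.007] op 0.105 ff 30.0
0.75 [234.3, 168.3, 97.6, 77.1]
[ 476.03491677 -335.22971533   30.        ]
[ 468.77391413 -337.0602843    60.        ]
```

View pics/w5.png

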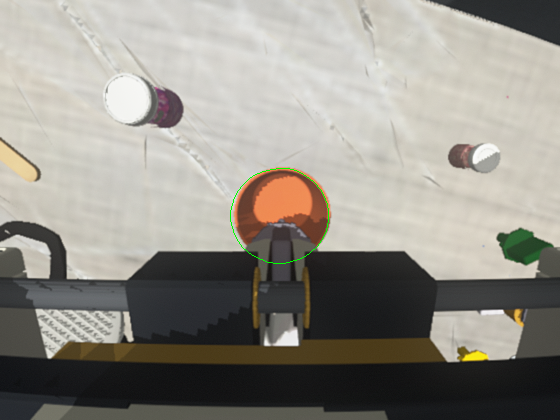

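The projected rim circle matches the cup around (281,215), and the tool is over it. Lowering and releasing.

```bash
python3 -m jog '0 0 0 0.03 0;0 0 0 0.055 0;0 0 0 0.072 0;0 0 0 0.082 0;0 0 0 0.082 0;0 0 0 0.082 0;25 0 0 0.082 0;25 0 0 0.082 0;25 0 0 0.082 0;25 0 0 0.082 0'; python3 -m jog '25 0 0 -0.02 0;25 0 0 -0.05 0;25 0 0 -0.09 0;25 0 0 -0.1 0'; python3 - <<'E'
from h import *
f=grab('wrist');g=grab('top')
a=f['frame'][140:300,190:370];b=g['frame'][180:260,160:420]
cv2.imwrite('pics/w6.png',np.vstack([cv2.resize(a,(450,400)),cv2.resize(b,(450,138))]))
E
```

```text
time_s: 12.7
position: [471.9, -337.6, 62.9]
tcp_rot: [0.0, -0.117, 0.993, -0.0]
wrist_force: [0.4, -0.9, 0.2]
opening: 0.244
finger_force: 0.0
time_s: 13.1
position: [473.1, -338.6, 166.7]
tcp_rot: [0.002, -0.117, 0.993, -0.002]
wrist_force: [0.3, 0.2, 0.4]
opening: 0.251
finger_force: 0.0
```

View pics/w6.png

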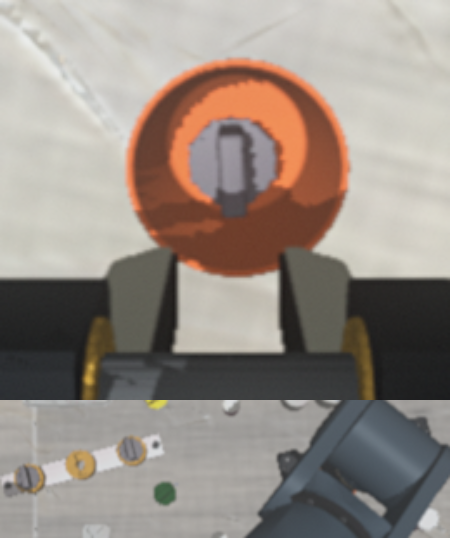

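The screw stands in the upright cup, near (235,165) in the crop. Next is the nut at −y.

```bash
python3 -m jog '45 -0.016 0.039 0 0;45 -0.032 0.079 0 0;45 -0.048 0.119 0 0;45 -0.064 0.159 0 0;45 -0.08 0.199 0 0;45 -0.097 0.239 0 0;45 -0.108 0.268 0 0;45 -0.113 0.278 0.02 0;45 -0.113 0.278 0.04 0;45 -0.113 0.278 0.04 0' >/dev/null; python3 chk.py; python3 - <<'E'
from h import *
f=grab('wrist'); im=f['frame']
y=np.radians(13.5);n=np.array([np.cos(y),np.sin(y),0]);u=np.array([-n[1],n[0],0]);t=np.linspace(0,2*np.pi,40)
for o in ([517,-40.8,0],[479.6,114.8,0]):
    o=np.array(o)
    cv2.polylines(im,[proj(f,o+np.c_[22*np.cos(t),22*np.sin(t),0*t+30]).astype(np.int32)],True,(0,0,255),1)
    cv2.polylines(im,[proj(f,np.array([o+a*n*16+b*u*5+[0,0,64] for a,b in [(1,1),(1,-1),(-1,-1),(-1,1)]])).astype(np.int32)],True,(0,255,0),1)
cv2.imwrite('pics/w7.png',cv2.resize(im[140:300,200:],None,fx=2,fy=2))
E
```

```text
t 14.2 pos [514.8 -40.  119.2] yaw 193.52 F [-1.   0.2  0.2] T [ 0.066 -0.153 -0.007] op 0.454 ff 0.0
```

View pics/w7.png

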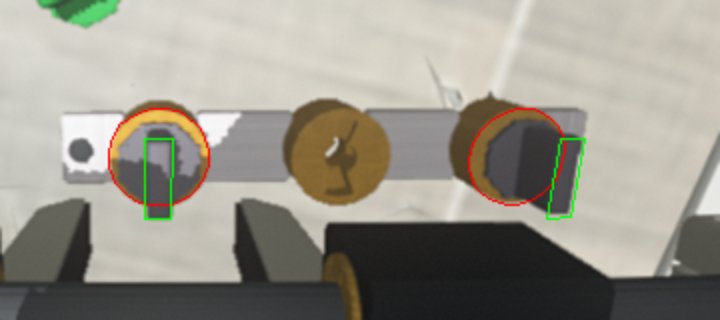

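```bash
python3 -m jog '45 0 0 0.03 0;45 0 0 0.055 0;45 0 0 0.07 0;45 0 0 0.07 0;45 0 0 0.07 0' >/dev/null; python3 chk.py
```

```text
t 14.75 pos [517.2 -41.1  53.3] yaw 193.45 F [-1.1 -0.5  0.6] T [ 0.088 -0.151 -0.069] op 0.451 ff 0.0
```

```bash
python3 -m jog '45 0 0 0.008 0;45 0 0 0.0117 0;45 0 0 0.0117 0;20 0 0 0.0117 0;0 0 0 0.0117 0;0 0 0 0.0117 0;0 0 0 0.0117 0;0 0 0 0.0117 0;0 0 0 0.0117 0'>/dev/null; python3 chk.py 0.18 && python3 -m jog '0 0 0 0.0002 0.08;0 0 0 0.0004 0.16;0 0 0 0.0006 0.24;0 0 0 0.0008 0.32;0 0 0 0.001 0.4;0 0 0 0.001 0.4'>/dev/null; python3 chk.py 0.18 && python3 -m jog '0 0 0 0.0001 0.05;0 0 0 0.0001 0.05'>/dev/null && python3 chk.py 0.18 && python3 -m jog '0 0 0 0.0001 0.05;0 0 0 0.0001 0.05'>/dev/null && python3 chk.py 0.18 && python3 -m jog '0 0 0 0.0001 0.05;0 0 0 0.0001 0.05'>/dev/null && python3 chk.py 0.18 && python3 -m jog '0 0 0 0.0001 0.05;0 0 0 0.0001 0.05'>/dev/null && python3 chk.py 0.18 && python3 -m jog '0 0 0 0.0001 0.05;0 0 0 0.0001 0.05'>/dev/null && python3 chk.py 0.18 && python3 -m jog '0 0 0 0.0001 0.05;0 0 0 0.0001 0.05'>/dev/null && python3 chk.py 0.18 && python3 -m jog '0 0 0 0.0001 0.05;0 0 0 0.0001 0.05'>/dev/null && python3 chk.py 0.18 && python3 -m jog '0 0 0 0.0001 0.05;0 0 0 0.0001 0.05'>/dev/null && python3 chk.py 0.18 && python3 -m jog '0 0 0 0.0001 0.05;0 0 0 0.0001 0.05'>/dev/null && python3 chk.py 0.18
```

```text
t 15.65 pos [517.  -40.8  40.9] yaw 193.48 F [ 0.7 -0.1  0.2] T [ 0.119 -0.166 -0.009] op 0.107 ff 30.0
t 16.25 pos [517.1 -40.7  40. ] yaw 170.49 F [-0.3  0.5  2.3] T [ 0.252 -0.237 -0.001] op 0.107 ff 30.0
t 16.45 pos [517.1 -40.8  39.9] yaw 167.77 F [0.  0.6 1.6] T [ 0.13  -0.228 -0.018] op 0.108 ff 30.0
t 16.65 pos [517.  -40.8  39.7] yaw 164.93 F [0.3 0.6 0.9] T [ 0.139 -0.175  0.004] op 0.107 ff 30.0
t 16.85 pos [516.9 -40.8  39.6] yaw 162.07 F [0.3 0.9 0.5] T [ 0.1   -0.207 -0.023] op 0.105 ff 30.0
t 17.05 pos [516.9 -40.8  39.4] yaw 159.22 F [0.  0.9 0.7] T [ 0.105 -0.193  0.032] op 0.106 ff 30.0
t 17.25 pos [516.8 -40.8  39.3] yaw 156.36 F [ 1.1  1.2 -0.7] T [ 0.058 -0.153 -0.011] op 0.104 ff 30.0
t 17.45 pos [516.8 -40.8  39.2] yaw 153.5 F [ 0.8 -0.2 -0.9] T [-0.001 -0.165  0.001] op 0.104 ff 30.0
t 17.65 pos [516.8 -40.8  39.1] yaw 150.64 F [-0.1 -0.3  0.3] T [ 0.03  -0.098  0.053] op 0.104 ff 30.0
t 17.85 pos [516.8 -40.8  39. ] yaw 147.77 F [ 0.4 -0.4 -0. ] T [ 0.059 -0.12  -0.035] op 0.103 ff 30.0
t 18.05 pos [516.9 -40.8  38.9] yaw 144.91 F [-0.4 -0.  -0.9] T [ 0.009 -0.138 -0.021] op 0.107 ff 30.0
```

```bash
python3 -m jog '0 0 0 0.00015 0.05;0 0 0 0.00015 0.05'>/dev/null; python3 chk.py 0.18 && python3 -m jog '0 0 0 0.00015 0.05;0 0 0 0.00015 0.05'>/dev/null && python3 chk.py 0.18 && python3 -m jog '0 0 0 0.00015 0.05;0 0 0 0.00015 0.05'>/dev/null && python3 chk.py 0.18 && python3 -m jog '0 0 0 0.00015 0.05;0 0 0 0.00015 0.05'>/dev/null && python3 chk.py 0.18 && python3 -m jog '0 0 0 0.00015 0.05;0 0 0 0.00015 0.05'>/dev/null && python3 chk.py 0.18 && python3 -m jog '0 0 0 0.00015 0.05;0 0 0 0.00015 0.05'>/dev/null && python3 chk.py 0.18 && python3 -m jog '0 0 0 0.00015 0.05;0 0 0 0.0003 0.1;0 0 0 0.00045 0.15;0 0 0 0.0006 0.2;0 0 0 0.0006 0.2'>/dev/null && python3 chk.py 0.18 && python3 -m jog '0 0 0 0.0002 0.05;0 0 0 0.0004 0.1;0 0 0 0.0004 0.1'>/dev/null && python3 chk.py 0.18 && python3 -m jog '0 0 0 0.0002 0.05;0 0 0 0.0004 0.08;0 0 0 0.0004 0.08'>/dev/null && python3 chk.py 0.18
```

```text
t 18.25 pos [516.9 -40.8  38.8] yaw 142.04 F [1.  0.4 0.6] T [ 0.015 -0.183 -0.043] op 0.107 ff 30.0
t 18.45 pos [516.9 -40.8  38.7] yaw 139.18 F [0.8 0.4 0.6] T [ 0.043 -0.205  0.026] op 0.105 ff 30.0
t 18.65 pos [517.  -40.8  38.5] yaw 136.31 F [ 0.3  0.  -0.4] T [ 0.106 -0.123  0.033] op 0.105 ff 30.0
t 18.85 pos [517.  -40.7  38.4] yaw 133.45 F [ 1.   0.1 -0.2] T [ 0.131 -0.201  0.022] op 0.108 ff 30.0
t 19.05 pos [517.  -40.8  38.3] yaw 130.58 F [ 0.4  1.4 -0.7] T [ 0.134 -0.245 -0.017] op 0.103 ff 30.0
t 19.25 pos [517.  -40.8  38.1] yaw 127.72 F [1.2 1.  0.4] T [ 0.236 -0.314  0.   ] op 0.103 ff 30.0
t 19.75 pos [517.2 -40.7  37.6] yaw 116.26 F [ 2.   1.4 -0. ] T [ 0.377 -0.51   0.079] op 0.105 ff 30.0
t 20.05 pos [517.3 -40.7  37.2] yaw 110.54 F [1.9 2.9 0.6] T [ 0.445 -0.62   0.044] op 0.107 ff 30.0
t 20.35 pos [517.3 -40.7  36.9] yaw 105.91 F [3.2 3.3 2.5] T [ 0.576 -0.72   0.013] op 0.105 ff 30.0
```

Turned 87.6° freely. Release and rise, then go to the +y nut.

```bash
python3 -m jog '45 0 0 0 0;45 0 0 0 0;45 0 0 0 0;45 0 0 -0.02 0;45 0 0 -0.06 0;45 0 0 -0.08 0;45 0.04 0.002 -0.08 -0.15;45 0.08 0.004 -0.08 -0.3;45 0.12 0.006 -0.08 -0.45;45 0.16 0.0065 -0.08 -0.6;45 0.16 0.0065 -0.08 -0.75' >/dev/null;python3 chk.py; python3 -m jog '45 0 0 0 -0.15;45 0 0 0 -0.3;45 0 0 0 -0.45;45 0 0 0 -0.6;45 0 0 0 -0.75;45 0 0 0 -0.777;45 0 0 0 -0.777;45 0 0 0 -0.777' >/dev/null; python3 chk.py; python3 - <<'E'
from h import *
f=grab('wrist'); im=f['frame']
y=np.radians(13.5);n=np.array([np.cos(y),np.sin(y),0]);u=np.array([-n[1],n[0],0]);t=np.linspace(0,2*np.pi,40)
for o,a0,b0,h in ([517,-40.8,0],5,16,60),([479.6,114.8,0],16,5,64):
    o=np.array(o)
    cv2.polylines(im,[proj(f,o+np.c_[22*np.cos(t),22*np.sin(t),0*t+30]).astype(np.int32)],True,(0,0,255),1)
    cv2.polylines(im,[proj(f,np.array([o+a*n*a0+b*u*b0+[0,0,h] for a,b in [(1,1),(1,-1),(-1,-1),(-1,1)]])).astype(np.int32)],True,(0,255,0),1)
cv2.imwrite('pics/w8.png',cv2.resize(im[140:300,0:380],None,fx=2,fy=2))
E
```

```text
t 21.45 pos [478.  118.1 116.5] yaw 149.37 F [0.8 0.4 0.2] T [ 0.016 -0.168  0.051] op 0.45 ff 0.0
t 22.25 pos [479.5 114.9 116.6] yaw 193.12 F [-0.1  0.5  0.3] T [ 0.167 -0.143  0.023] op 0.455 ff 0.0
```

View pics/w8.png

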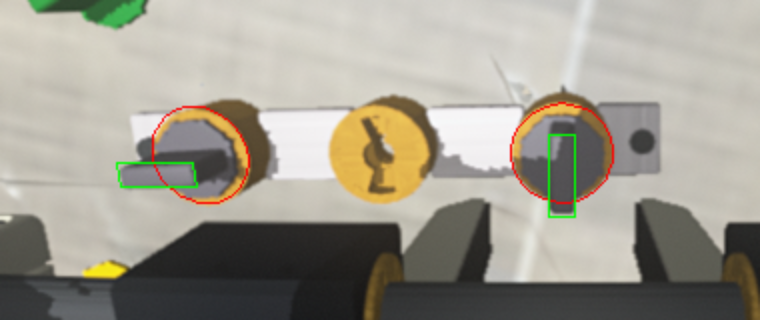

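The left wing now lies along the row and matches the home outline; the right wing sits under the gripper at about (562,175). Proceeding.

```bash
python3 -m jog '45 0 0 0.03 -0.006;45 0 0 0.055 -0.006;45 0 0 0.068 -0.006;45 0 0 0.0755 -0.006;45 0 0 0.0755 -0.006;45 0 0 0.0755 -0.006;20 0 0 0.0755 -0.006;0 0 0 0.0755 -0.006;0 0 0 0.0755 -0.006;0 0 0 0.0755 -0.006;0 0 0 0.0755 -0.006;0 0 0 0.0755 -0.006'>/dev/null; python3 chk.py 0.18 && python3 -m jog '0 0 0 0.0002 0.08;0 0 0 0.0004 0.16;0 0 0 0.0006 0.24;0 0 0 0.0008 0.32;0 0 0 0.001 0.4;0 0 0 0.001 0.4'>/dev/null; python3 chk.py 0.18 && python3 -m jog '0 0 0 0.00015 0.05;0 0 0 0.00015 0.05'>/dev/null && python3 chk.py 0.18 && python3 -m jog '0 0 0 0.00015 0.05;0 0 0 0.00015 0.05'>/dev/null && python3 chk.py 0.18 && python3 -m jog '0 0 0 0.00015 0.05;0 0 0 0.00015 0.05'>/dev/null && python3 chk.py 0.18 && python3 -m jog '0 0 0 0.00015 0.05;0 0 0 0.00015 0.05'>/dev/null && python3 chk.py 0.18 && python3 -m jog '0 0 0 0.00015 0.05;0 0 0 0.00015 0.05'>/dev/null && python3 chk.py 0.18 && python3 -m jog '0 0 0 0.00015 0.05;0 0 0 0.00015 0.05'>/dev/null && python3 chk.py 0.18 && python3 -m jog '0 0 0 0.00015 0.05;0 0 0 0.00015 0.05'>/dev/null && python3 chk.py 0.18 && python3 -m jog '0 0 0 0.00015 0.05;0 0 0 0.00015 0.05'>/dev/null && python3 chk.py 0.18 && python3 -m jog '0 0 0 0.00015 0.05;0 0 0 0.00015 0.05'>/dev/null && python3 chk.py 0.18
```

```text
t 23.5 pos [479.6 114.9  41.2] yaw 193.65 F [-0.2 -0.6  0.6] T [-0.004 -0.163 -0.012] op 0.105 ff 30.0
t 24.1 pos [479.7 114.9  40.3] yaw 170.67 F [ 0.7 -1.5  2.5] T [-0.099 -0.183 -0.047] op 0.104 ff 30.0
t 24.3 pos [479.7 114.9  40.1] yaw 167.94 F [-0.3  0.   3.1] T [-0.076 -0.205  0.018] op 0.109 ff 30.0
t 24.5 pos [479.7 114.9  40. ] yaw 165.1 F [-0.5 -0.8  2.4] T [-0.116 -0.155  0.009] op 0.102 ff 30.0
t 24.7 pos [479.6 114.9  39.7] yaw 162.25 F [-0.1 -0.9  3. ] T [-0.149 -0.185  0.009] op 0.106 ff 30.0
t 24.9 pos [479.6 114.9  39.6] yaw 159.39 F [ 0.  -0.4  2.8] T [-0.158 -0.12   0.074] op 0.104 ff 30.0
t 25.1 pos [479.5 114.9  39.4] yaw 156.53 F [-0.8 -0.3  1. ] T [-0.057 -0.083 -0.015] op 0.105 ff 30.0
t 25.3 pos [479.5 114.9  39.2] yaw 153.67 F [-0.3 -1.2  1.8] T [-0.036 -0.178 -0.024] op 0.103 ff 30.0
t 25.5 pos [479.5 114.9  39.1] yaw 150.81 F [1.  0.4 1.8] T [-0.042 -0.141  0.02 ] op 0.104 ff 30.0
t 25.7 pos [479.5 114.9  38.9] yaw 147.94 F [-0.4  0.7  1.3] T [-0.059 -0.188  0.021] op 0.106 ff 30.0
t 25.9 pos [479.5 114.9  38.8] yaw 145.08 F [-0.4 -0.9  1.6] T [ 0.003 -0.085 -0.01 ] op 0.107 ff 30.0
```

```bash
python3 -m jog '0 0 0 0.00015 0.05;0 0 0 0.00015 0.05'>/dev/null; python3 chk.py 0.18 && python3 -m jog '0 0 0 0.00015 0.05;0 0 0 0.00015 0.05'>/dev/null && python3 chk.py 0.18 && python3 -m jog '0 0 0 0.00015 0.05;0 0 0 0.00015 0.05'>/dev/null && python3 chk.py 0.18 && python3 -m jog '0 0 0 0.00015 0.05;0 0 0 0.00015 0.05'>/dev/null && python3 chk.py 0.18 && python3 -m jog '0 0 0 0.00015 0.05;0 0 0 0.00015 0.05'>/dev/null && python3 chk.py 0.18 && python3 -m jog '0 0 0 0.00015 0.05;0 0 0 0.00015 0.05'>/dev/null && python3 chk.py 0.18 && python3 -m jog '0 0 0 0.00015 0.05;0 0 0 0.0003 0.1;0 0 0 0.00045 0.15;0 0 0 0.0006 0.2;0 0 0 0.0006 0.2'>/dev/null && python3 chk.py 0.18 && python3 -m jog '0 0 0 0.0002 0.05;0 0 0 0.0004 0.1;0 0 0 0.0004 0.1'>/dev/null && python3 chk.py 0.18 && python3 -m jog '0 0 0 0.0002 0.05;0 0 0 0.0004 0.08;0 0 0 0.0004 0.08'>/dev/null && python3 chk.py 0.18 && python3 -m jog '45 0 0 0 0;45 0 0 0 0;45 0 0 0 0;45 0 0 -0.02 0;45 0 0 -0.06 0;45 0 0 -0.1 0;45 0 0 -0.14 0;45 0 0 -0.14 0'
```

```text
t 26.1 pos [479.5 114.9  38.6] yaw 142.21 F [-0.3  0.4  2. ] T [-0.055 -0.066  0.031] op 0.104 ff 30.0
t 26.3 pos [479.5 114.9  38.5] yaw 139.35 F [-0.2 -1.   0.9] T [-0.054 -0.154  0.037] op 0.107 ff 30.0
t 26.5 pos [479.5 114.9  38.3] yaw 136.49 F [-0.  -0.4  1.8] T [-0.106 -0.114 -0.004] op 0.106 ff 30.0
t 26.7 pos [479.5 114.9  38.2] yaw 133.62 F [-1.3 -0.2  0.7] T [-0.104 -0.069 -0.008] op 0.105 ff 30.0
t 26.9 pos [479.5 114.9  38. ] yaw 130.76 F [-0.3  0.3 -0. ] T [-0.096 -0.043  0.068] op 0.107 ff 30.0
t 27.1 pos [479.5 114.9  37.9] yaw 127.89 F [-0.6  0.4  0.4] T [-0.038 -0.051 -0.013] op 0.106 ff 30.0
t 27.6 pos [479.4 114.9  37.2] yaw 116.44 F [-0.8 -0.2  0.7] T [-0.069 -0.103  0.014] op 0.106 ff 30.0
t 27.9 pos [479.5 114.9  37.1] yaw 110.72 F [-1.7 -1.6  4.9] T [-0.194  0.185 -0.008] op 0.105 ff 30.0
t 28.2 pos [479.5 114.9  37.1] yaw 106.18 F [-3.4 -1.5 10.5] T [-0.28   0.588  0.063] op 0.106 ff 30.0
time_s: 29.0
position: [481.9, 115.3, 181.1]
tcp_rot: [0.003, 0.601, 0.799, 0.003]
wrist_force: [0.1, -1.0, -0.5]
opening: 0.446
finger_force: 0.0
```

Both good screws are seated. The picture allowance is used up, so I'll check them numerically by fitting the screw silhouette's angle and height.

```bash
python3 - <<'E'
from h import *
t=np.linspace(0,2*np.pi,40)
def mask(f,o,deg,zf):
    m=np.zeros((420,560),np.uint8);a=np.radians(deg);w=np.array([np.cos(a),np.sin(a),0]);v=np.array([-w[1],w[0],0])
    F=np.vstack([o+np.c_[18*np.cos(t),18*np.sin(t),0*t+z] for z in (zf-4,zf)])
    B=np.array([o+i*16*w+j*5*v+[0,0,z] for i in(1,-1) for j in (1,-1) for z in (zf,zf+26)])
    for P in (F,B): cv2.fillConvexPoly(m,cv2.convexHull(proj(f,P).astype(np.int32)),1)
    return m>0
for n in ['wrist','scene','top']:
    f=grab(n)
    outs=[o for o in arm.outline_of('screw_a_wing',f) if o['p']>.2]
    for name,o in (('L',[517,-40.8,0]),('R',[479.5,114.9,0])):
        o=np.array(o,float); best=[]
        for ob in outs:
            r=ob['region']
            for d in range(-90,90,5):
                for zf in (34,38):
                    for dx in (-2,0,2):
                        for dy in (-2,0,2):
                            m=mask(f,o+[dx,dy,0],d+13.5,zf); best.append(((m&r).sum()/max((m|r).sum(),1),d,zf,dx,dy,round(ob['p'],2)))
        best.sort(reverse=True); print(n,name,best[:3])
        b=[x for x in best if x[1]==0][:1]; print('  start-angle best',b)
f=grab('top'); 
for tn in ['cup_mid','rose_vial','magenta_vial','jar']:
    for f in (grab('top'),grab('scene')):
        for o in arm.outline_of(tn,f)[:1]:
            m=cv2.moments(o['region'].astype(np.uint8),True); print(tn,round(o['p'],2),np.round(at(f,(m['m10']/m['m00'],m['m01']/m['m00']),30)))
E
```

```text
wrist L [(np.float64(0.7497103128621089), -90, 34, 2, -2, 0.96), (np.float64(0.7462514417531718), 85, 34, 2, -2, 0.96), (np.float64(0.7445339470655926), -85, 34, 2, -2, 0.96)]
  start-angle best [(np.float64(0.6868365180467091), 0, 34, 2, 2, 0.96)]
wrist R [(np.float64(0.0), 85, 38, 2, 2, 0.96), (np.float64(0.0), 85, 38, 2, 0, 0.96), (np.float64(0.0), 85, 38, 2, -2, 0.96)]
  start-angle best [(np.float64(0.0), 0, 38, 2, 2, 0.96)]
scene L [(np.float64(0.8388429752066116), -70, 38, -2, 0, 0.65), (np.float64(0.8373983739837398), -65, 38, -2, 0, 0.65), (np.float64(0.8373983739837398), -90, 34, 2, 0, 0.65)]
  start-angle best [(np.float64(0.7003484320557491), 0, 38, -2, 0, 0.65)]
scene R [(np.float64(0.0), 85, 38, 2, 2, 0.65), (np.float64(0.0), 85, 38, 2, 2, 0.59), (np.float64(0.0), 85, 38, 2, 2, 0.45)]
  start-angle best [(np.float64(0.0), 0, 38, 2, 2, 0.65)]
top L [(np.float64(0.7888888888888889), 85, 34, 2, 0, 0.55), (np.float64(0.7888888888888889), 85, 34, 0, 0, 0.55), (np.float64(0.7888888888888889), 80, 34, 2, 0, 0.55)]
  start-angle best [(np.float64(0.7802197802197802), 0, 34, 0, 0, 0.55)]
top R [(np.float64(0.0), 85, 38, 2, 2, 0.73), (np.float64(0.0), 85, 38, 2, 2, 0.55), (np.float64(0.0), 85, 38, 2, 2, 0.45)]
  start-angle best [(np.float64(0.0), 0, 38, 2, 2, 0.73)]
cup_mid 0.74 [ 471. -340.   30.]
cup_mid 0.6 [ 473. -343.   30.]
rose_vial 0.71 [520. -41.  30.]
rose_vial 0.71 [ 379. -165.   30.]
magenta_vial 0.44 [ 585. -193.   30.]
jar 0.68 [ 406. -471.   30.]
jar 0.82 [ 413. -495.   30.]
```

L is home; R isn't being detected. Moving back to the earlier viewpoint to check it.

```bash
python3 -m jog '45 -0.04 -0.004 -0.07 -0.15;45 -0.08 -0.004 -0.07 -0.3;45 -0.08 -0.004 -0.07 -0.45;45 -0.08 -0.004 -0.07 -0.6;45 -0.08 -0.004 -0.07 -0.75;45 -0.08 -0.004 -0.07 -0.9;45 -0.08 -0.004 -0.07 -1.05;45 -0.08 -0.004 -0.07 -1.2;45 -0.08 -0.004 -0.07 -1.35;45 -0.08 -0.004 -0.07 -1.5;45 -0.08 -0.004 -0.07 -1.5'>/dev/null; python3 chk.py; python3 - <<'E'
from h import *
f=grab('wrist','w9.png')
for o in arm.outline_of('screw_a_wing',f): print(round(o['p'],2),o['box'],np.round(at(f,(o['box'][0]+o['box'][2]/2,o['box'][1]+o['box'][3]/2),45)))
# appearance: unwrap patches at plane z=60 (wing top) round each nut, aligned to the gauge
y=np.radians(13.5);n=np.array([np.cos(y),np.sin(y),0]);u=np.array([-n[1],n[0],0])
g=cv2.cvtColor(f['frame'],cv2.COLOR_BGR2GRAY)
for nm,o in (('L',[517,-40.8,60]),('R',[479.5,114.9,60])):
    gr=np.array([[np.array(o)+a*n+b*u for b in range(-24,25,4)] for a in range(-24,25,4)])
    uv=proj(f,gr.reshape(-1,3)).astype(np.float32).reshape(13,13,2)
    bgr=cv2.remap(f['frame'],uv[...,0],uv[...,1],cv2.INTER_LINEAR).astype(int)
    print(nm,proj(f,np.array([o],float))); print(bgr.mean(2).astype(int)); print((bgr[...,2]-bgr[...,0]))
E
```

```text
t 31.25 pos [497.7  36.9 246.5] yaw 192.08 F [-0.5  0.8  0.1] T [ 0.097 -0.148 -0.023] op 0.448 ff 0.0
0.75 [329.1, 178.4, 32.1, 29.8] [481. 114.  45.]
0.73 [172.2, 119.6, 34.0, 30.9] [451. -85.  45.]
0.6 [198.9, 180.8, 31.1, 26.6] [516. -44.  45.]
0.6 [171.6, 231.4, 26.8, 20.8] [585. -71.  45.]
L [[213.95661623 197.96825419]]
[[186 182 183 183 189 195 181 160 158 137  93  92 183]
 [243 244 243 244 234 167 153 155 152 151 176 119  81]
 [242 244 242 243 171 157 158 160 161 160 143 168  97]
 [171 200 243 194 152 157 155 158 157 159 160 128 153]
 [ 95  91 229 166 123 114 109 103  99  92  87 127 172]
 [ 99 120 218 106 114 120 126 135 145 151  67  79 157]
 [237 241 181 151 152 154 153 157 159 163  71  82 134]
 [236 240 180 130 129 123 117 114 125 111  96 122 145]
 [179 180 187 185 169 150 147 149 148 148 134 163 190]
 [186 186 187 188 190 172 156 152 155 156 161 191 194]
 [186 184 183 184 188 191 188 187 185 190 191 194 195]
 [190 187 185 184 186 186 185 186 186 187 187 190 188]
 [186 184 184 186 187 187 184 183 183 183 184 184 183]]
[[  8   7   6   6   6   5  75 139 142 118  65  38  14]

[... 1255 characters left out ...]
0 183 184 185 187 186 185 189 189 191 189]
 [212 206 185 185 184 186 183 182 185 184 182 183 185]
 [211 204 192 191 191 190 186 184 184 186 183 182 183]]
[[16 38 61 73 76 74 60 22  4  4  6  4  2]
 [38 70 64  3  0 -1  1 67 26  1  2  1  1]
 [63 70  0 -1 -1  0  0 -2 58  9  1  2  2]
 [71  5 -2  0  0  0  0 -1 -2 49  1  2  1]
 [70  0  1  2  2  2  2  2  1 39  1  2  1]
 [74  1  2  1 -1 -1 -1  0 -2 -1  2  1  2]
 [74  4  1  0  0 -1 -1  0 -1  0  1  1  1]
 [41 48  0  0  0  2  0  0 35  5  4  3  2]
 [12 54 53  1 -1 -2 -2 31 31  8 11 11 11]
 [10  3 24 54 68 57 46 17  9  9 11 12 11]
 [10  4 11 11  9  9  8  9  9  9 10 10 10]
 [ 9  8 12 12 11 11 11 10 10 10 11  9 10]
 [ 9 10 13 14 12 10 12 10  9 10 12 10 10]]
```

Both wings lie along the row: the light and dark bands run lengthways in both patches, and both screws are in their nuts. The robot is clear of everything, so I'm handing in.

```bash
python3 -c "
from station import arm
print(arm.close_job())"
```

```text
the job is handed in; nothing more can be done
None
```

The job is handed in, with no verdict returned: the middle screw bound at about 51° (0.26 N m), so I unscrewed it and dropped it in the cup; the two outer screws turned freely about 87° and are home, and the cup was still standing. I saw nothing else disturbed, though the magenta vial read only roughly in the last check.

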